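# Draw the inspection lamp out over the crate of tins

## Task

Swing the bench lamp's arm round to the crate of food tins, squeeze the release button in its grip and pull the lamp out past the first stop to the second one, so that it hangs over the middle of that crate for a check of the tins. Finish still holding the grip, with the lamp fully out at the second stop and steady; leave the can, jar, bottle and wide tin standing beside the crates where they are.

Things in the scene. Friction and masses are not known exactly. Their poses are not given: they have to be found in the camera images.
- lamp_slide (a joint): how far the inner tube is drawn out, m: 0 = fully in (start), first stop 0.060, second stop 0.120 = end of travel. A spring catch holds the tube at each of the three (1.5 mm play) unless the button is pressed; kept pressed, the tube runs past the first stop. A spring always draws it back in (2.5 N when in, 3.7 N out); pulling takes 3 to 5 N.
- lamp_button (a joint): travel of the release button, m: 0 = out, 0.006 = fully in; the catch is free from 0.0045 on. It springs back; fully in takes about 8 N.
- lamp_grip: black plastic grip at the free end of the lamp's tube: a level bar 90 mm long (its x), 30 mm wide (y), 36 mm high (z). Origin at its middle, 0.23 m above the bench, 0.290 m plus the slide's value from the post's axis, on which the arm swings. Its x axis points back along the tube straight at the post, so pull it towards its -x; z up. Behind it come the lamp and the 28 mm square outer tube.
- lamp_button_face (a point): middle of the outer face of the grey release button, 38 mm long and 20 mm high, standing 6 mm proud in the middle of the grip's +y side, so the grip is 36 mm across there. A gripper closing across the middle of the grip (along the grip's y) squeezes the button in against the other side.
- lamp_center (a point): middle of the lamp's light opening, facing down: a grey conical shade 90 mm across, its rim 80 mm below the tube's axis (0.15 m above the bench). It moves with the grip, 62 mm behind the grip's middle towards the post: 0.228 m plus the slide's value from the post's axis.
- lamp_swing_end (a point): middle of the free end of the outer tube (28 mm square, level, with a black collar), 0.204 m from the post's axis. The post, on a round base 140 mm across, stands at the back of the bench; on it the arm swings level, 54 degrees either way from straight out, easily (0.12 N m of friction), and stays where it is left. It starts turned towards the robot's left.
- tin_crate: crate of empty steel food tins: green, open, 298 x 198 mm (its x, y), 85 mm high, fixed. Origin at the middle of its underside. It stands in front of the post or right of that; the other place has an equal crate of white milk jugs. Its middle is about 0.35 m from the post's axis, which the lamp reaches at the second stop. Nothing in it is higher than 100 mm above the bench.
- drink_can: a drinks can, standing, 66 mm across and 115 mm tall, left of the crates. Origin at the middle of its underside. A bystander.
- jar: a clear glass jar with a steel lid, standing, 70 mm across and 105 mm tall, left of the crates. Origin at the middle of its underside. A bystander.
- beer_bottle: a brown bottle, standing, 62 mm across and 230 mm tall, right of the crates. Origin at the middle of its underside. A bystander.
- tin_tall: a wide food tin, standing, 84 mm across and 120 mm tall, right of the crates. Origin at the middle of its underside. A bystander.

How it is judged:
On the way, in this order (a step that is already met when the one before it is completed fails the run):
1. the release button is squeezed in (value of joint lamp_button above 0.004 m), for 0.1 s.
2. the tube is drawn past the first stop, all the way out to the second (value of joint lamp_slide above 0.115 m), for 0.2 s.
At the end, for the whole second after the job is handed in: The tube is out at the second stop (slide over 0.115 m), the middle of the lamp is within 35 mm of the middle of the tin crate seen from above, the fingers hold the grip with more than 3 N, and the grip and the tube are still (under 0.02 and 0.01 m/s) (value of joint lamp_slide above 0.115 m and horizontal distance between lamp_center and tin_crate below 0.035 m and contact force between the fingers and lamp_grip above 3 N and not (velocity of joint lamp_slide above 0.01 m/s or velocity of joint lamp_slide below -0.01 m/s) and linear speed of lamp_grip below 0.02 m/s); the arm keeps its last pose, push and grip.
It fails at once if a can, jar, bottle or tin standing beside the crates is knocked or moved over 30 mm (distance of any of drink_can, jar, beer_bottle, tin_tall from where it was at the start of the episode above 0.03 m).
It also fails if it takes over 35 s, if anything falls off the work surface, if the arm or the gripper's body presses on something with over 40 N, if the wrist force passes 120 N, or if a joint passes its speed limit or range.

## Robot

A 7-joint arm with a two-finger parallel gripper is mounted at the origin on the work surface. World frame = base frame: x ahead of the robot, y to its left, z up, the work surface at z = 0. Lengths are in m, angles in rad, forces in N, time in s.
With the tool pointing down it reaches from about 0.375 to 0.925 m from the base axis. Payload 3.1 kg.
Tool frame: the origin (TCP) lies between the finger pads; the fingertips stand 19 mm ahead of it and the grasp point (between the pads) is the TCP; z points along the fingers, y is the direction in which the jaws open and shut (so a half turn about z gives the same grasp; the last joint's range is limited). The gripper opens to 85 mm and grips with 20 to 120 N. Pads are 22 mm wide; open, the fingers measure 114 mm over their backs; the gripper's body (76 mm by 85 mm) begins 54 mm behind the grasp point. The pads swing forward as they close: fully open they stand 13 mm farther back than shut.
Start: joints at [-1.381, 0.383, 0.044, 1.598, -0.018, 1.161, -0.05], TCP at [0.184, 0.623, 0.25] pointing down, gripper open.
Joint ranges: [-2.61, 2.61], [-0.41, 2.15], [-1.48, 1.57], [0, 2.5], [-1.57, 4.71], [0.05, 1.97], [-2.85, 2.85]. Speed limits (rad/s): [2.79, 2.79, 3.14, 3.14, 3.14, 3.14, 3.14].

## Interface

Orientations are given as a unit quaternion [x, y, z, w].
In Python, from bench import move_ptp, movel, move_j, move_gripper, pause, inverse_kinematics, read_camera, camera_params, MotionError, sign_off, look_for, tip_of, read_time_s, read_qpos, read_joint_vel, read_effort, read_eef_pos, read_tcp_rot, read_ft_force, read_ft_torque, read_finger_gap gives the robot as it stands. Calls block until the motion is done:
- move_ptp(position, orientation): joint-space move of the TCP to a pose.
- movel(position, orientation=None, speed=0.15): straight line of the TCP; orientation=None keeps the orientation; speed is the mean speed in m/s.
- move_j(angles): joint-space move.
- move_gripper(opening, effort=None): finger opening in m; effort is the grip in N (None keeps the last); returns when the fingers have stopped.
- pause(seconds).
- inverse_kinematics(position, orientation): joint angles nearest the present ones, or None.
- read_camera(name): name is "side" or "top" or "wrist"; returns the picture (480x640x3 uint8, red, green, blue); there is no depth.
- camera_params(name): a dict with "K" (3x3 intrinsics, pixels), "camera_from_world" (4x4, takes a point from world to camera coordinates). Camera axes: x right, y down, z forward; pixel columns grow to the right and rows downward; lengths in m; the calibration is good to about 2 mm. A picture is of the moment at which its call begins: read the wrist's pose just before it. camera_params takes no time and is no camera call; for the wrist camera it gives the pose at the moment of the call.
A pose or a line that the arm cannot do raises MotionError and nothing moves.
- sign_off(): hands the job in, once; it reports no verdict.
Trained networks look in the newest picture that a camera, given by its name, has taken for a name from the list of things; names that differ only in an ending like _2 or _b are one class to them, and where a whole thing is asked for, a point or a joint stands for the part that bears it (a point fixed in the world has none). Each returns a list of dicts, best first, with "confidence" (0 to 1); they miss things now and then, are a little off and sometimes report something else, mostly with a low value. They report only what shows in the picture. A call takes as long as a camera call.
- look_for(camera, name): "at" ([column, row] in pixels, amid what is visible of it).
- tip_of(camera, name): "at" ([column, row] in pixels: a listed point, or the origin of a listed thing).
Readings, each from a call of its own:
- read_time_s(): time.
- read_qpos(): joint angles.
- read_joint_vel(): joint speeds.
- read_effort(): joint torques, N m.
- read_eef_pos(): TCP position.
- read_tcp_rot(): TCP orientation.
- read_ft_force(): force on the tool from outside, world axes, zero at the start.
- read_ft_torque(): the same for the moment, N m.
- read_finger_gap(): finger opening in m.
Only numpy, scipy, OpenCV 4.12 (cv2) and the standard library are available. Lean on these libraries where they do the work, as an engineer would, in place of code of your own. Each camera call takes 0.05 s, during which the arm holds its last target.

## Working session

There is one attempt and no reset: what is moved stays moved. The work goes in short steps, each a Python script; the robot and the scene stay as the last script left them, time stands still between calls to the robot, and variables do not carry over. Pictures are saved under pics/ and viewed, and the job is handed in when it is done.

```bash
mkdir -p pics; ls; python3 - <<'E'
from bench import *
import cv2
for c in ["side","top","wrist"]:
    im=read_camera(c); cv2.imwrite(f"pics/{c}0.png",im[:,:,::-1])
    p=camera_params(c); print(c,p["K"].tolist(),p["camera_from_world"].round(4).tolist())
    for n in ["lamp_grip","lamp_button_face","lamp_swing_end","lamp_center","tin_crate","drink_can","jar","beer_bottle","tin_tall"]:
        print(n,[(d["at"],d["confidence"]) for d in tip_of(c,n)][:2])
print(read_time_s(),read_eef_pos(),read_tcp_rot(),read_qpos())
E
```

```text
pics
side [[465.0260849559421, 0.0, 319.0105305013934], [0.0, 465.0260849559421, 235.2877435463494], [0.0, 0.0, 1.0]] [[0.8711, -0.4907, -0.0196, -0.5048], [-0.2647, -0.4355, -0.8604, 0.2708], [0.4137, 0.7547, -0.5092, 0.6856], [0.0, 0.0, 0.0, 1.0]]
lamp_grip [([297.3, 167.1], 0.75)]
lamp_button_face []
lamp_swing_end [([342.8, 166.5], 0.66)]
lamp_center [([328.2, 205.0], 0.95)]
tin_crate [([375.3, 371.2], 0.6)]
drink_can [([290.9, 242.3], 0.95)]
jar [([230.6, 260.0], 0.68)]
beer_bottle [([500.1, 415.6], 0.62)]
tin_tall []
top [[439.33007072316207, 0.0, 319.8038994983077], [0.0, 439.33007072316207, 242.8987669999572], [0.0, 0.0, 1.0]] [[0.0268, -0.9996, -0.0082, -0.0477], [-0.9905, -0.0254, -0.135, 0.5571], [0.1348, 0.0118, -0.9908, 1.0569], [0.0, 0.0, 0.0, 1.0]]
lamp_grip [([252.4, 210.3], 0.93)]
lamp_button_face [([242.6, 203.0], 0.58)]
lamp_swing_end [([271.3, 175.0], 0.73)]
lamp_center [([279.2, 193.7], 0.83)]
tin_crate [([394.9, 248.1], 0.6)]
drink_can [([226.7, 220.3], 0.93)]
jar [([224.1, 277.0], 0.92)]
beer_bottle [([456.2, 205.7], 0.84), ([277.9, 192.2], 0.53)]
tin_tall [([461.2, 268.8], 0.66)]
wrist [[396.2817002685853, 0.0, 319.77907010202], [0.0, 396.2817002685853, 237.20633974440474], [0.0, 0.0, 1.0]] [[0.2839, 0.9589, -0.0004, -0.6493], [0.9201, -0.2723, 0.2817, -0.0356], [0.27, -0.0803, -0.9595, 0.3768], [0.0, 0.0, 0.0, 1.0]]
lamp_grip []
lamp_button_face []
lamp_swing_end []
lamp_center []
tin_crate []
drink_can []
jar []
beer_bottle []
tin_tall []
1.5 [0.18445771 0.6232618  0.25024975] [ 1.43360243e-01  9.89670571e-01 -3.47895976e-05 -2.50580158e-06] [-1.38084029  0.38291244  0.04390883  1.59792483 -0.01787871  1.16121761
 -0.04990165]
```

View pics/top0.png

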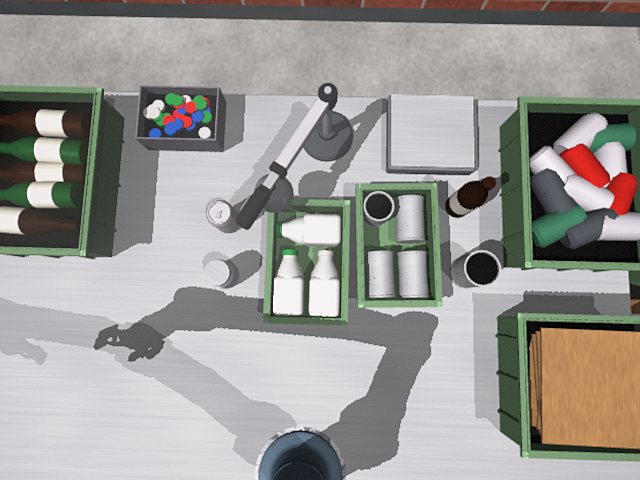

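View pics/side0.png

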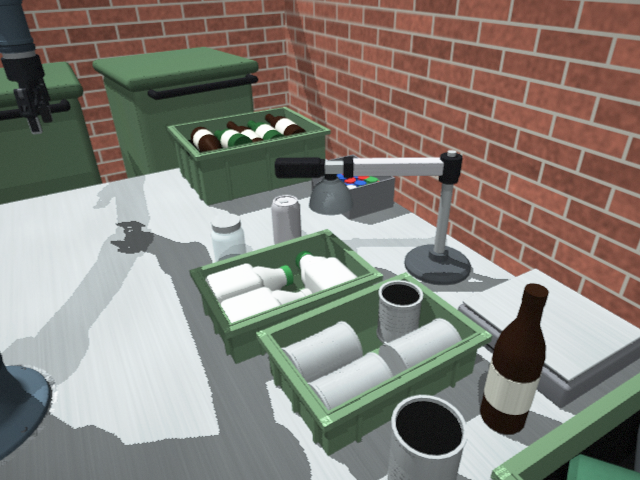

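```bash
cat > h.py <<'E'
from bench import *
import numpy as np, cv2
def unproj(c,uv,z,p=None):
    p=p or camera_params(c); K=np.array(p["K"]);T=np.array(p["camera_from_world"])
    R,t=T[:3,:3],T[:3,3]; o=-R.T@t; d=R.T@np.linalg.solve(K,[uv[0],uv[1],1])
    return o+d*(z-o[2])/d[2]
def proj(c,X,p=None):
    p=p or camera_params(c); K=np.array(p["K"]);T=np.array(p["camera_from_world"])
    q=K@(T[:3,:3]@np.asarray(X,float)+T[:3,3]); return q[:2]/q[2]
E
python3 - <<'E'
from h import *
T=dict(grip=(.23,(252.4,210.3)),btn=(.23,(242.6,203.)),se=(.23,(271.3,175.)),lc=(.15,(279.2,193.7)),crate=(0,(394.9,248.1)),can=(0,(226.7,220.3)),jar=(0,(224.1,277)),beer=(0,(456.2,205.7)),tin=(0,(461.2,268.8)))
S=dict(grip=(.23,(297.3,167.1)),se=(.23,(342.8,166.5)),lc=(.15,(328.2,205)),crate=(0,(375.3,371.2)),can=(0,(290.9,242.3)),jar=(0,(230.6,260)),beer=(0,(500.1,415.6)))
for n,c in ((T,"top"),(S,"side")):
    for k,(z,uv) in n.items(): print(c,k,unproj(c,uv,z).round(3))
E
```

```text
top grip [0.597 0.106 0.23 ]
top btn [0.612 0.127 0.23 ]
top se [0.673 0.07  0.23 ]
top lc [0.653 0.061 0.15 ]
top crate [ 0.555 -0.226  0.   ]
top can [0.616 0.211 0.   ]
top jar [0.469 0.21  0.   ]
top beer [ 0.67  -0.385  0.   ]
top tin [ 0.506 -0.395  0.   ]
side grip [0.597 0.106 0.23 ]
side se [0.672 0.062 0.23 ]
side lc [0.645 0.073 0.15 ]
side crate [ 0.559 -0.221  0.   ]
side can [0.62  0.207 0.   ]
side jar [0.471 0.209 0.   ]
side beer [ 0.665 -0.382  0.   ]
```

The top and side pictures show the tin crate on the right: rim corners at about (357,184), (437,183), (441,305) and (360,307) in the top view. The milk jugs are in front of the post, and the lamp points left with its grip at about (252,210). Next I'll triangulate the post and crate and check that the motions can be reached.

```bash
python3 - <<'E'
from h import *
def tri(a,b):
    Ps=[]
    for c in("top","side"):
        p=camera_params(c);Ps.append(np.array(p["K"])@np.array(p["camera_from_world"])[:3])
    X=cv2.triangulatePoints(Ps[0],Ps[1],np.array(a,float),np.array(b,float)).ravel();return X[:3]/X[3]
print("post top",tri((328,90),(452,153)).round(3))
print("base top, side", unproj("top",(326,137),.015).round(3),unproj("side",(437,263),.015).round(3))
print("grip",tri((252.4,210.3),(297.3,167.1)).round(3),"se",tri((271.3,175),(342.8,166.5)).round(3))
r=[unproj("top",q,.085) for q in((357,184),(437,183),(441,305),(360,307))]
print(np.array(r).round(3),np.mean(r,0).round(3))
r=[unproj("side",q,.085) for q in((260,333),(410,276),(489,336),(326,422))]
print(np.array(r).round(3),np.mean(r,0).round(3))
E
```

```text
post top [ 0.85  -0.043  0.255]
base top, side [ 0.843 -0.042  0.015] [ 0.838 -0.052  0.015]
grip [0.597 0.106 0.23 ] se [0.675 0.07  0.226]
[[ 0.698 -0.12   0.085]
 [ 0.705 -0.313  0.085]
 [ 0.413 -0.32   0.085]
 [ 0.403 -0.131  0.085]] [ 0.555 -0.221  0.085]
[[ 0.403 -0.133  0.085]
 [ 0.692 -0.133  0.085]
 [ 0.696 -0.314  0.085]
 [ 0.41  -0.321  0.085]] [ 0.55  -0.225  0.085]
```

```bash
cat >> h.py <<'E'
POST=np.array([.848,-.044])
def quat(a):
    p=np.pi/2+a/2; return [float(np.cos(p)),float(np.sin(p)),0.,0.]
def pose(a,r,z,post=POST): return [float(post[0]-r*np.cos(a)),float(post[1]-r*np.sin(a)),z]
E
python3 - <<'E'
from h import *
a0=np.radians(-30.9)
for a,r in ((a0,.29),(-.25,.30),(0,.30),(.25,.30),(.545,.30),(.545,.41)):
    q=inverse_kinematics(pose(a,r,.23),quat(a)); print(None if q is None else np.round(q,2))
move_ptp(pose(a0,.29,.34),quat(a0))
print(read_eef_pos(),read_time_s())
for c in("wrist","top"):
    p=camera_params(c); im=read_camera(c); cv2.imwrite(f"pics/{c}1.png",im[:,:,::-1])
    for n in ["lamp_grip","lamp_button_face","lamp_swing_end"]:
        print(c,n,[(d["at"],d["confidence"],unproj(c,d["at"],.23,p).round(4)) for d in tip_of(c,n)][:2])
E
```

```text
[-0.7   0.36  0.57  1.74 -0.22  1.1   0.97]
[-0.71  0.27  0.68  1.87 -0.19  1.07  1.36]
[-0.71  0.28  0.83  1.89 -0.23  1.07  1.79]
[-0.61  0.35  0.91  1.85 -0.31  1.09  2.23]
[-0.53  0.57  1.08  1.72 -0.54  1.19  2.81]
[ 0.92  0.29 -0.61  1.81  0.19  1.09  2.37]
[0.59879713 0.10699084 0.33957205] 3.8833
wrist lamp_grip [([317.8, 244.6], 0.59, array([0.5983, 0.1051, 0.23  ])), ([314.1, 366.9], 0.29, array([0.6708, 0.0589, 0.23  ]))]
wrist lamp_button_face [([355.0, 246.5], 0.58, array([0.6109, 0.124 , 0.23  ]))]
wrist lamp_swing_end [([320.9, 369.0], 0.77, array([0.6746, 0.062 , 0.23  ]))]
top lamp_grip [([252.1, 208.0], 0.65, array([0.6015, 0.107 , 0.23  ]))]
top lamp_button_face []
top lamp_swing_end [([275.2, 173.0], 0.56, array([0.6775, 0.0621, 0.23  ]))]
```

View pics/wrist1.png

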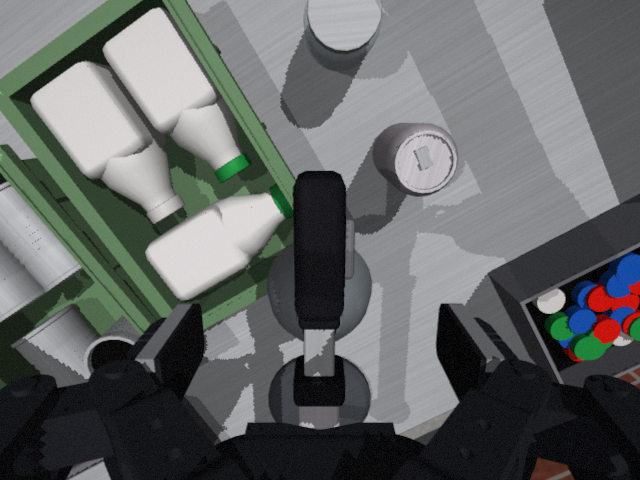

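The wrist view shows the fingers straddling the grip and lined up with it, with the button at about (348,248) on the right-hand side. In this orientation joint 7 would end near its limit, so I'll take the half-turn grasp instead.

```bash
python3 - <<'E'
from h import *
a0=np.radians(-30.9)
def q2(a): return quat(a+np.pi) 
def q3(a): return quat(a-np.pi)
z=inverse_kinematics(pose(a0,.29,.34),q2(a0)); print(z)
if z is not None:
    move_ptp(pose(a0,.29,.34),q2(a0))
    print(read_qpos().round(2),read_time_s())
    for a,r in ((a0,.29),(-.25,.30),(0,.30),(.25,.30),(.545,.30),(.545,.41)):
        q=inverse_kinematics(pose(a,r,.23),q2(a)); print(None if q is None else np.round(q,2))
E
```

```text
[-0.73061112  0.26601173  0.59562686  1.61741648 -0.15344076  1.30534636
  0.9205399 ]
[-0.73  0.27  0.6   1.62 -0.15  1.31  0.92] 4.5333
[-1.11  0.6   1.19  1.76 -0.59  1.2  -1.86]
[-1.    0.38  1.06  1.88 -0.37  1.1  -1.62]
[-0.86  0.34  1.04  1.9  -0.33  1.09 -1.26]
[-0.69  0.39  1.02  1.85 -0.37  1.11 -0.86]
[-0.47  0.51  0.97  1.72 -0.46  1.16 -0.4 ]
[-0.43  0.36  1.01  1.87 -0.34  1.1  -0.32]
```

```bash
python3 - <<'E'
from h import *
a0=np.radians(-30.9)
print(read_qpos(),read_tcp_rot().round(3),quat(a0),quat(a0+np.pi))
for z in(.34,.32,.3,.27,.23):
  for s in(0,np.pi):
    print(z,s,inverse_kinematics(pose(a0,.29,z),quat(a0+s)))
E
```

```text
[-0.73058315  0.26599059  0.59570617  1.61739908 -0.15344633  1.30534796
  0.92055066] [0.266 0.964 0.    0.   ] [0.2663973482191176, 0.9638632957332809, 0.0, 0.0] [-0.9638632957332809, 0.26639734821911765, 0.0, 0.0]
0.34 0 [-0.73061112  0.26601173  0.59562686  1.61741648 -0.15344076  1.30534636
  0.9205399 ]
0.34 3.141592653589793 [-0.73061112  0.26601173  0.59562686  1.61741648 -0.15344076  1.30534636
  0.9205399 ]
0.32 0 [-0.72712185  0.27934996  0.59232222  1.64414972 -0.16200335  1.26758079
  0.92727869]
0.32 3.141592653589793 [-1.10787516  0.4384223   1.14610423  1.65845424 -0.41136707  1.31448916
 -2.00024043]
0.3 0 [-0.72303659  0.29435205  0.58863088  1.66929316 -0.17175322  1.23000631
  0.9348705 ]
0.3 3.141592653589793 [-1.1118369   0.47054034  1.16016124  1.68391894 -0.44788037  1.28654603
 -1.97159828]
0.27 0 [-0.71575951  0.31986587  0.58212469  1.7040367  -0.18855448  1.17403837
  0.94780829]
0.27 3.141592653589793 [-1.11422356  0.52249452  1.17702983  1.7191002  -0.50748776  1.24779712
 -1.92588602]
0.23 0 [-0.70382044  0.35919214  0.57107432  1.74480262 -0.21482219  1.10027157
  0.96777418]
0.23 3.141592653589793 [-1.11128011  0.59611349  1.19006234  1.76038401 -0.59303567  1.20162718
 -1.86253906]
```

```bash
python3 - <<'E'
from h import *
a0=np.radians(-30.9); Q=lambda a:quat(a+np.pi)
move_ptp(pose(a0,.29,.32),Q(a0))
print(read_qpos().round(2),read_tcp_rot().round(3),read_time_s())
for a,r in ((a0,.29),(-.25,.30),(0,.30),(.25,.30),(.545,.30),(.545,.41)):
    q=inverse_kinematics(pose(a,r,.23),Q(a)); print(None if q is None else np.round(q,2))
for c in("wrist","side"):
    cv2.imwrite(f"pics/{c}2.png",read_camera(c)[:,:,::-1])
p=camera_params("wrist");look=tip_of("wrist","lamp_grip");print(look)
E
```

```text
[-1.11  0.44  1.15  1.66 -0.41  1.31 -2.  ] [ 0.964 -0.266 -0.    -0.   ] 7.0083
[-1.05  0.52  1.07  1.76 -0.5   1.16 -1.94]
[-1.01  0.38  1.08  1.88 -0.38  1.1  -1.61]
[-0.87  0.35  1.05  1.9  -0.34  1.09 -1.26]
[-0.67  0.38  0.98  1.85 -0.35  1.1  -0.88]
[-0.4   0.47  0.86  1.71 -0.39  1.14 -0.45]
[-0.44  0.36  1.02  1.87 -0.34  1.1  -0.31]
[{'at': [317.7, 248.2], 'confidence': 0.82}]
```

View pics/wrist2.png

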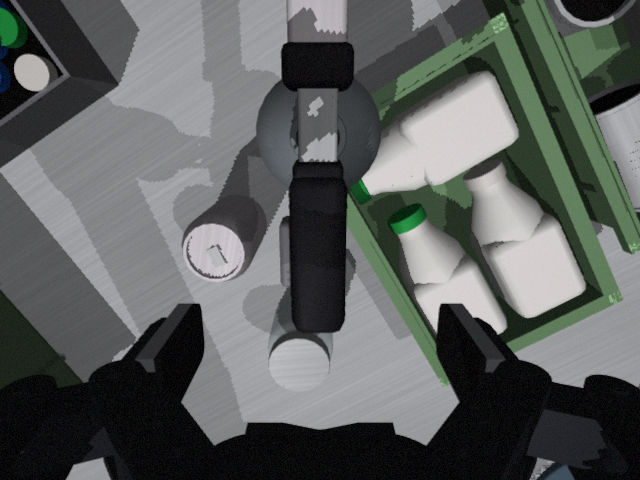

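View pics/side2.png

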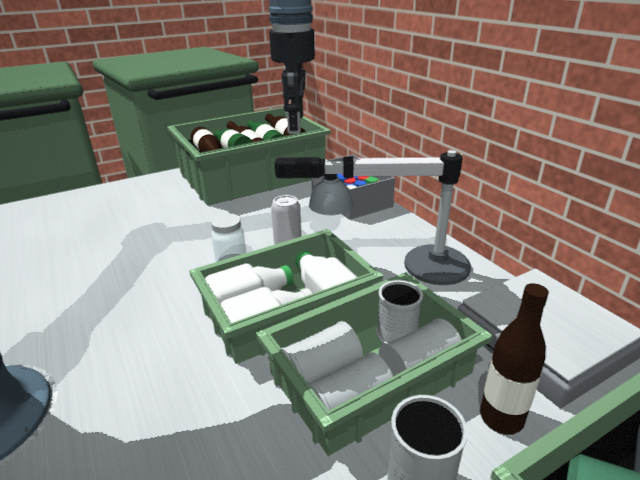

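The half-turned view shows the grip centred between the fingers at about (318,250), with its button on the left at (286,250). Next I'll go down and squeeze.

```bash
python3 - <<'E'
from h import *
a0=np.radians(-30.9); Q=lambda a:quat(a+np.pi)
movel(pose(a0,.29,.23),Q(a0),speed=0.1)
print(read_eef_pos(),read_ft_force().round(1))
move_gripper(0.0,40)
pause(.2)
print(read_finger_gap(),read_ft_force().round(1),read_ft_torque().round(2),read_qpos().round(2),read_time_s())
cv2.imwrite("pics/wrist3.png",read_camera("wrist")[:,:,::-1])
E
```

```text
[0.59983361 0.10480186 0.2307775 ] [-1.  -0.1  0.5]
0.029378893708142576 [-1.3  1.1  5.9] [0.05 0.35 0.01] [-1.05  0.52  1.07  1.76 -0.5   1.16 -1.94] 8.9583
```

View pics/wrist3.png

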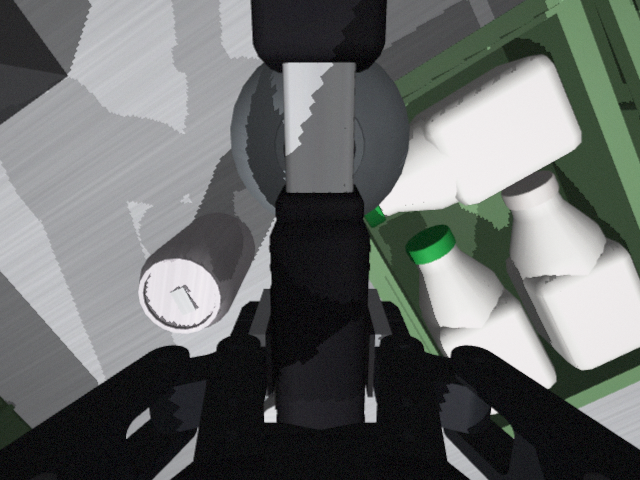

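The gap is 29.4 mm, which is the bare grip's width, so the button is fully in. Next I'll draw the tube out slightly to give some radial slack, then swing.

```bash
python3 - <<'E'
from h import *
a0=np.radians(-30.9); Q=lambda a:quat(a+np.pi)
movel(pose(a0,.302,.23),Q(a0),speed=0.05)
print(read_eef_pos(),read_ft_force().round(1),read_finger_gap(),read_time_s())
for a in np.linspace(a0,.545,9)[1:]:
    movel(pose(a,.302,.23),Q(a),speed=0.1)
    print(round(a,2),read_ft_force().round(1),read_ft_torque().round(2),round(read_finger_gap(),4),read_time_s())
print(read_qpos().round(2))
for c in("top","side","wrist"): cv2.imwrite(f"pics/{c}4.png",read_camera(c)[:,:,::-1])
E
```

```text
[0.58943626 0.11109398 0.23088427] [ 1.8 -0.7  5.5] 0.029661152731607555 9.4
-0.4 [ 3.  -2.2  5.9] [-0.49 -0.28 -0.07] 0.0298 9.9583
-0.27 [ 2.  -1.6  8.1] [-0.4  -0.25 -0.2 ] 0.0298 10.5167
-0.13 [ 2.  -1.2  6.5] [-0.37 -0.23 -0.22] 0.0294 11.075
0.0 [ 1.1 -1.1  7.4] [-0.32 -0.36 -0.1 ] 0.0295 11.6333
0.14 [ 2.9 -0.9  7.5] [-0.24 -0.31 -0.19] 0.0298 12.1917
0.27 [ 2.5 -0.4  7.4] [-0.1  -0.31 -0.18] 0.0291 12.75
0.41 [2.4 0.5 7.1] [-0.16 -0.3  -0.22] 0.0293 13.3083
0.55 [3.  1.1 8.1] [-0.09 -0.31 -0.24] 0.0298 13.8667
[-0.4   0.47  0.86  1.71 -0.39  1.14 -0.46]
```

View pics/top4.png

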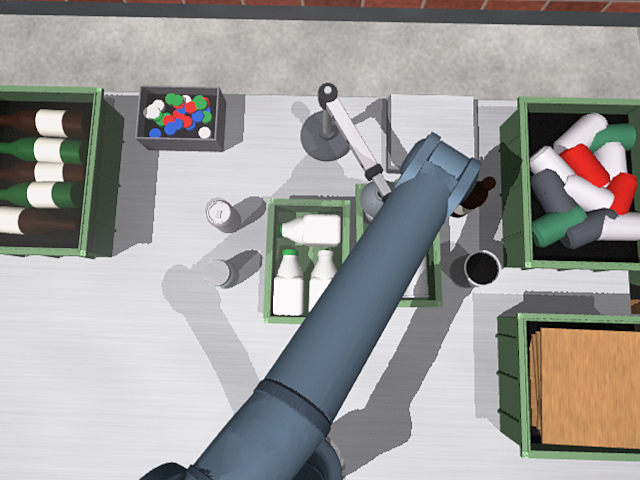

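View pics/wrist4.png

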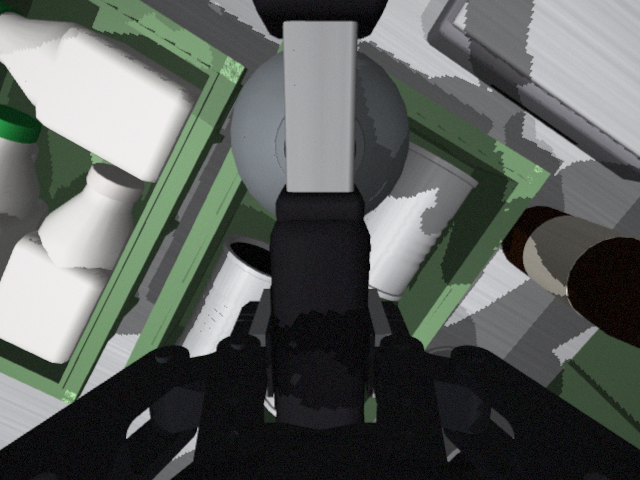

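The lamp has swung round to the tin crate and is clear of the bottle, and the grip is still centred in the wrist view at about (320,310). Next I'll pull out.

```bash
python3 - <<'E'
from h import *
a=.545; Q=quat(a+np.pi); u=np.array([np.cos(a),np.sin(a),0])
for r in(.34,.38,.400,.405,.408,.410,.412,.414,.416,.418,.42):
    movel(pose(a,r,.23),Q,speed=0.06 if r<.401 else .02)
    f=read_ft_force(); fr=f@u
    d=read_eef_pos()
    print(r,round(np.hypot(*(d[:2]-POST)),4),f.round(1),round(fr,1),round(read_finger_gap(),4),read_time_s())
    if fr>14: break
pause(.3)
print(read_ft_force().round(1),read_eef_pos(),read_tcp_rot())
for c in("top","side","wrist"):
    p=camera_params(c);cv2.imwrite(f"pics/{c}5.png",read_camera(c)[:,:,::-1])
    for n,z in(("lamp_center",.15),("lamp_grip",.23),("lamp_swing_end",.23),("tin_crate",0)):
        print(c,n,[(d["at"],d["confidence"],unproj(c,d["at"],z,p).round(3)) for d in tip_of(c,n)][:2])
E
```

```text
0.34 0.3368 [1.5 1.3 6.1] 2.0 0.0296 14.8
0.38 0.3765 [2.4 0.4 6.5] 2.3 0.0296 15.6167
0.4 0.3965 [2.1 0.7 6. ] 2.2 0.0292 16.1
0.405 0.4012 [2.7 1.  6. ] 2.8 0.0294 16.5
0.408 0.4041 [2.9 1.7 6.1] 3.4 0.0293 16.8
0.41 0.406 [3.7 1.2 6. ] 3.7 0.0292 17.05
0.412 0.4079 [3.7 1.2 7. ] 3.8 0.0296 17.3
0.414 0.4092 [4.1 0.7 5.6] 3.8 0.0295 17.55
0.416 0.4092 [7.  3.4 4.5] 7.8 0.0295 17.8
0.418 0.4093 [9.5 3.6 3.6] 10.0 0.0296 18.05
0.42 0.4093 [11.6  5.5  2.6] 12.8 0.0298 18.3
[12.   5.7  2. ] [ 0.49715047 -0.25485159  0.23077321] [ 0.96270173  0.27049249  0.00615493 -0.00114472]
top lamp_center [([410.1, 239.1], 0.95, array([ 0.557, -0.236,  0.15 ]))]
top lamp_grip [([427.5, 263.0], 0.59, array([ 0.496, -0.255,  0.23 ]))]
top lamp_swing_end [([374.9, 175.8], 0.83, array([ 0.677, -0.147,  0.23 ]))]
top tin_crate [([392.8, 249.0], 0.63, array([ 0.552, -0.221,  0.   ]))]
side lamp_center []
side lamp_grip [([373.6, 372.2], 0.65, array([ 0.424, -0.393,  0.23 ])), ([357.8, 276.8], 0.58, array([ 0.497, -0.254,  0.23 ]))]
side lamp_swing_end [([414.4, 212.0], 0.64, array([ 0.669, -0.155,  0.23 ])), ([228.8, 258.1], 0.38, array([ 0.373, -0.129,  0.23 ]))]
side tin_crate [([374.9, 369.3], 0.65, array([ 0.561, -0.218,  0.   ]))]
wrist lamp_center []
wrist lamp_grip [([318.9, 325.6], 0.57, array([ 0.5  , -0.253,  0.23 ]))]
wrist lamp_swing_end []
wrist tin_crate []
```

View pics/side5.png

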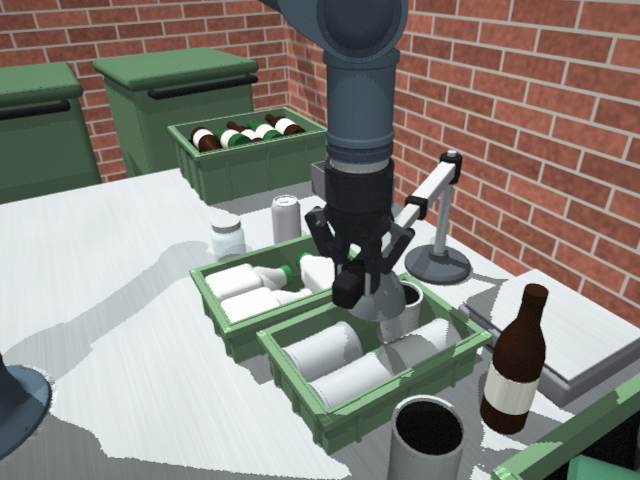

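View pics/wrist5.png

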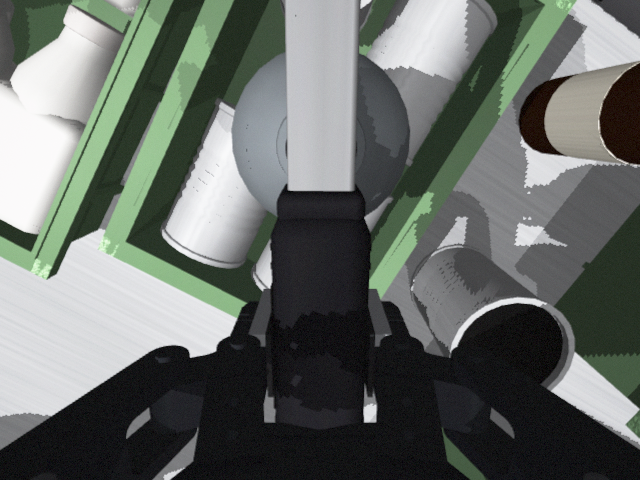

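```bash
python3 - <<'E'
from h import *
a=read_eef_pos(); pause(.5); b=read_eef_pos()
print((b-a).round(5),abs(read_joint_vel()).max(),read_finger_gap(),read_ft_force().round(1))
for n in("drink_can","jar","beer_bottle","tin_tall"):
    read_camera("top"); print(n,[(d["at"],d["confidence"]) for d in tip_of("top",n)][:1])
print(read_time_s()); sign_off()
E
```

```text
[2.e-05 0.e+00 1.e-05] 0.000933923614653671 0.02986713853427431 [11.1  5.5  3.2]
drink_can [([226.2, 222.2], 0.98)]
jar [([224.8, 275.9], 0.59)]
beer_bottle [([459.4, 205.0], 0.64)]
tin_tall []
20.25
the job is handed in; nothing more can be done
```

The lamp is over the tin crate, pulled out to the second stop, and the gripper still holds the grip. I handed the job in at about 20 s, and `sign_off` reports no verdict.

I gripped across the button, drew the tube out 12 mm, swung the arm round to the tin crate on the right, and pulled past the first stop until the tube hit its end.

**Last checks**
- **Button:** the finger gap stayed at 29–30 mm, the bare grip width, so the button is pressed fully in.
- **Tube:** the gripper stopped dead 0.409 m from the post (0.410 expected) while the pull rose to about 12 N. The camera put the grip 0.209 m from the end of the outer tube (0.206 expected).
- **Lamp position:** the gripper pose puts the lamp's middle at (0.550, -0.223), about 3 mm from my crate estimate of (0.553, -0.222). The top camera's network put it at (0.557, -0.236), roughly 15 mm off. The two disagree, but both are inside 35 mm.
- **Steadiness:** the gripper moved 0.02 mm in 0.5 s.
- **Bystanders:** the can, jar and bottle show no real movement, at most about 3 pixels (roughly 8 mm). The network did not find the wide tin in the last picture. It was standing in the final side and wrist views, and nothing came near it.

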